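Unhook the soft-jaw blank past the sprung keeper and close the bench caliper on it

TASK

Take the aluminium jaw blank that hangs by its bail down from the hook: slide its crossbar back against the hook's sprung keeper until you feel the keeper come up against its stop, without touching it with the fingers, then lift it off. Set it down gently on the bed of the bench caliper, upright between the jaws, centred along their width, with its 40 mm thickness across the opening, and let go; then push the sliding jaw shut until you feel it firmly nip the blank against the fixed jaw, and leave it closed there. Go easy on keeper and jaws, and leave the other things on the bench where they are.

Things in the scene. Friction and masses are not known exactly. Their poses are not given: they have to be found in the camera images.
- stand: Fixed grey bench stand with a level dark steel arm (x -45..100 mm, 18 mm wide, top z 125, underside z 98, but 111 in front of x 0), on a column x 92..118; foot plate x -40..130, y +-60, 10 thick. Origin on the bench below the hanging crossbar; x points from the hook's tip to its shank and the column, y along the crossbar, z up.
- hook_seat (a point): Where the crossbar's centre lies at rest (x 0, z 130 mm in the stand's frame, same axes). The hook's head (tip, nose, keeper and shank together, 24 mm wide) is clamped somewhere along the arm, differently each time: its setting h, 0 to 22 mm, is not given, find it by touch. Tip x -44+h..-30+h; nose over the bar x -44+h..6+h, z 138..146; shank x 40+h..66+h, up to z 144.
- keeper (a joint): Sprung flap behind the bar, shutting the throat below the nose. 0 rad shut, hard stop 0.6. The bar slid +x meets it with its centre at x 2+h mm and has it at the stop at 16+h; 5 to 7 N at first, 10 to 15 near the stop, then rigid. There lift the bar 24 to 36 mm (lower meets the nose, higher brings the block against the arm) and carry it -x at least 100 mm, off the tip. Springs shut.
- crossbar (a point): Middle of the bail's crossbar, a 10 mm round bar; y along it, x across it, z up. Each side of the hook it carries a flat-sided grip sleeve, 13 mm thick (x), 14 high (z), from y 14 to 48 mm and -14 to -48: grip one at its middle (y +-31) from above, closing along x. Legs, 9 mm thick, at y +-51. Hangs in the hook at the start.
- block (a point): Centre of the aluminium jaw blank, 40 (x) x 114 (y) x 24 mm (z), one rigid piece with the bail: the crossbar is 82 mm straight above this point, 94 above the underside. Axes as crossbar. 0.35 to 0.6 kg in all.
- caliper: Fixed bench caliper: steel bed, top at z 12 mm (x -160..65, y +-52 mm), dark fixed jaw with its face at x 40 mm, y +-40, up to z 42. Origin on the bench; x along the slide towards the fixed jaw, z up. The blank goes with its x axis along this x, either way round, its centre at about x 15..20, y 0.
- bed (a point): Point on the caliper's bed under the blank's centre once it lies against the fixed jaw (x 20, y 0, z 12 mm in the caliper's frame, same axes).
- jaw (a joint): Sliding jaw: 0 m = its face 100 mm from the fixed jaw's; grows as it is slid shut (+x of the caliper), 0.060 when it nips the 40 mm blank. Starts at 0 to 0.020. About 2 N friction; stays where left. 80 mm wide, up to z 42 mm.
- push_pad (a point): Centre of the rear face of the upright plate at the tail of the sliding jaw, 90 mm behind the jaw's face: 50 mm wide, top at z 58 mm, this point at z 41. Pushing it in the caliper's +x closes the jaw.
- bush1: Brass bushing, 22 mm across, 24 mm high, standing in the middle of the bench; bystander. Origin at its underside, on the bench.
- bush2: Brass bushing like the first, farther out; bystander. Origin at its underside, on the bench.
- bush3: Brass bushing like the first, farthest out; bystander. Origin at its underside, on the bench.
- vblock: Dark steel V-block 50 x 60 x 34 mm at the far edge of the bench; bystander. Origin at its underside, on the bench.
- wrench: Steel wrench, 170 mm, lying to the right near the robot; bystander. Origin at its underside.
- driver: Screwdriver, 180 mm, black handle, far left; bystander. Origin at its underside.
- oilcan: Grey can, 60 mm across and 130 mm tall, on the right; bystander. Origin at its underside, on the bench.
Mind the look-alikes: they are no part of the job. What is shaped like the caliper but orange is not meant. Leave any black look-alike of the part that bears crossbar alone.

How it is judged:
By the outcome, as a careful person would: the job done as asked, in the order asked, and still so for the second after the job is handed in, with the robot touching nothing.
It also fails if it takes over 72 s, if anything falls off the work surface, if the arm or the gripper's body presses on something with over 40 N, if the wrist force passes 120 N, or if a joint passes its speed limit or range.

ROBOT

A 7-joint arm with a two-finger parallel gripper is mounted at the origin on the work surface. World frame = base frame: x ahead of the robot, y to its left, z up, the work surface at z = 0. Lengths are in m, angles in rad, forces in N, time in s.
With the tool pointing down it reaches from about 0.35 to 0.775 m from the base axis. Payload 3.1 kg.
Tool frame: the origin (TCP) lies midway between the tips of the shut fingers; the grasp point (between the pads) lies 19 mm behind it (ctrl.hold_point_z is the distance from the TCP to the grasp point, in m); y points along the fingers, x is the direction in which the jaws open and shut, and the axes are right-handed (so a half turn about y gives the same grasp; the last joint's range is limited). The gripper opens to 85 mm and grips with 20 to 120 N. Pads are 22 mm wide; open, the fingers measure 114 mm over their backs; the gripper's body (76 mm by 85 mm) begins 54 mm behind the grasp point. The pads swing forward as they close: fully open they stand 13 mm farther back than shut.
Start: joints at [-1.374, 0.311, 0.014, 1.512, -0.004, 1.319, -0.027], TCP at [0.13, 0.534, 0.231] pointing down, gripper open.
Joint ranges: [-2.7, 2.7], [-0.3, 1.91], [-1.27, 1.3], [0.12, 2.57], [-1.44, 4.58], [0.2, 2.03], [-3.05, 3.05]. Speed limits (rad/s): [2.79, 2.79, 3.14, 3.14, 3.14, 3.14, 3.14].

INTERFACE

Orientations are given as a rotation vector (axis times angle).
In Python, from rig import ctrl, release, grasp, imaging, job gives the robot as it stands. The module is installed in compiled form; this text tells all that it offers. Calls block until the motion is done:
- ctrl.move_ptp(position, orientation): joint-space move of the TCP to a pose.
- ctrl.move_l(position, rate=0.15, frame=None, guard=None): straight line of the TCP; frame=None keeps the orientation; rate is the mean speed in m/s. With guard (N) it stops when the force on the tool has changed by that much, and returns True; else False.
- ctrl.move_j(angles): joint-space move.
- release() and grasp(newtons=None): open the fingers fully, or close them until they stop; newtons is the grip in N (None keeps the last).
- ctrl.hold(seconds).
- ctrl.ik(position, orientation): joint angles nearest the present ones, or None.
- ctrl.sense(): the state.
- imaging.capture(name): name is "side" or "top"; returns a dict with "img" (480x640x3 uint8, red, green, blue), "z_map" (480x640 float32, m along the optical axis (not along the pixel's ray), 0 where there is no reading), "camera_matrix" (3x3 intrinsics, pixels), "camera_from_world" (4x4, takes a point from world to camera coordinates). Camera axes: x right, y down, z forward; pixel columns grow to the right and rows downward; lengths in m; the calibration is good to about 2 mm. A picture is of the moment at which its call begins.
A pose or a line that the arm cannot do raises ctrl.PlanningError and nothing moves.
- job.close_job(): hands the job in, once; it reports no verdict.
The state is a dict: "clock": time; "qpos": joint angles; "joint_velocities": joint speeds; "effort": joint torques, N m; "tool_pos": TCP position; "orientation": TCP orientation; "force": force on the tool from outside, world axes, zero at the start; "wrist_torque": the same for the moment, N m; "gripper_width": finger opening in m.
Only numpy, scipy, OpenCV 4.12 (cv2) and the standard library are available. Lean on these libraries where they do the work, as an engineer would, in place of code of your own. Each camera call takes 0.05 s, during which the arm holds its last target.

## Working session

There is one attempt and no reset: what is moved stays moved. The work goes in short steps, each a Python script; the robot and the scene stay as the last script left them, time stands still between calls to the robot, and variables do not carry over. Pictures are saved under pics/ and viewed, and the job is handed in when it is done.

```bash
ls; mkdir -p pics; python3 - <<'E'
from rig import ctrl, imaging
import cv2,numpy as np
s=ctrl.sense();print(s)
for n in("side","top"):
    d=imaging.capture(n);cv2.imwrite(f"pics/{n}0.png",d["img"][:,:,::-1]);np.savez(f"{n}0.npz",**d)
    print(d["camera_matrix"],d["camera_from_world"])
E
```

```text
pics
{'clock': 0.0, 'qpos': array([-1.37371299,  0.31171504,  0.01401803,  1.51306961, -0.00442339,
        1.31916869, -0.02722062]), 'joint_velocities': array([ 0.00134672, -0.00244372, -0.00113366,  0.00114448,  0.00153224,
        0.00136392,  0.00039915]), 'effort': array([-5.68121311e-05, -3.79915738e+01,  1.45853050e-01, -2.30595535e+01,
        1.21329000e-02,  1.36987137e-02,  9.43952671e-06]), 'tool_pos': array([0.12990885, 0.53369238, 0.23022188]), 'orientation': array([-1.31427069, -1.03027517,  1.03324867]), 'force': array([-0.47668839,  0.57049861, -0.5813207 ]), 'wrist_torque': array([-0.0161975 ,  0.02491019,  0.04544329]), 'gripper_width': 0.08529953010304012}
[[495.98410311   0.         327.70163722]
 [  0.         495.98410311 242.40149536]
 [  0.           0.           1.        ]] [[ 0.72580167 -0.68742419 -0.02568909 -0.39808937]
 [-0.39059208 -0.38108259 -0.83798203  0.28021945]
 [ 0.56625945  0.61824271 -0.54509283  0.77173779]
 [ 0.          0.          0.          1.        ]]
[[572.91472211   0.         320.77016503]
 [  0.         572.91472211 231.29782308]
 [  0.           0.           1.        ]] [[ 0.01989503 -0.9997734  -0.00757262 -0.00764888]
 [-0.99809482 -0.01941804 -0.05856335  0.54597307]
 [ 0.05840303  0.00872332 -0.99825497  1.63545927]
 [ 0.          0.          0.          1.        ]]
```

View pics/side0.png

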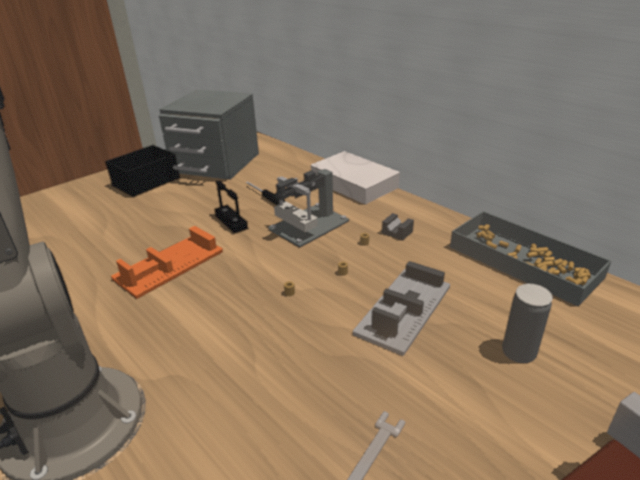

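View pics/top0.png

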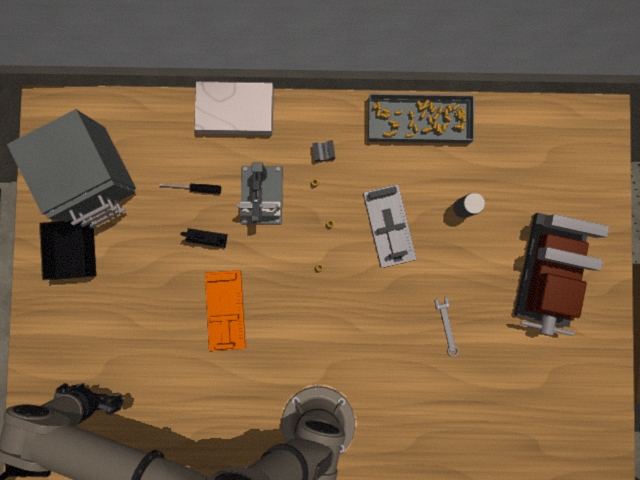

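```bash
python3 -c "
from rig import ctrl
from scipy.spatial.transform import Rotation as R
print(R.from_rotvec(ctrl.sense()['orientation']).as_matrix().round(3), ctrl.hold_point_z)"
```

```text
[[ 0.236 -0.    -0.972]
 [ 0.972 -0.002  0.236]
 [-0.002 -1.    -0.   ]] 0.0187
```

```bash
cat > h.py <<'E'
import numpy as np,cv2
def load(n):
    d=np.load(n); return {k:d[k] for k in d}
def cloud(d):
    K=d["camera_matrix"];T=d["camera_from_world"];z=d["z_map"].astype(float)
    v,u=np.mgrid[0:480,0:640]
    p=np.stack([(u-K[0,2])/K[0,0]*z,(v-K[1,2])/K[1,1]*z,z],-1)
    return (p-T[:3,3])@T[:3,:3]   # R^T(p-t)
def ray(d,u,v,h):
    K=d["camera_matrix"];T=d["camera_from_world"]
    c=-T[:3,:3].T@T[:3,3]; r=T[:3,:3].T@np.array([(u-K[0,2])/K[0,0],(v-K[1,2])/K[1,1],1.])
    return c+r*(h-c[2])/r[2]
def proj(d,p):
    T=d["camera_from_world"];q=d["camera_matrix"]@(T[:3,:3]@np.asarray(p,float)+T[:3,3]);return q[:2]/q[2]
E
python3 - <<'E'
from h import *
t=load("top0.npz");s=load("side0.npz")
def crop(d,x,y,w,h,f,n): cv2.imwrite(n,cv2.resize(d["img"][y:y+h,x:x+w,::-1],None,fx=f,fy=f,interpolation=cv2.INTER_CUBIC))
crop(t,215,150,100,75,8,"pics/t_st.png");crop(t,340,170,100,105//1,5.7,"pics/t_cal.png")
crop(s,240,150,120,90,6.6,"pics/s_st.png");crop(s,345,250,120,100,6,"pics/s_cal.png")
E
```

```text
(no output)
```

View pics/t_st.png

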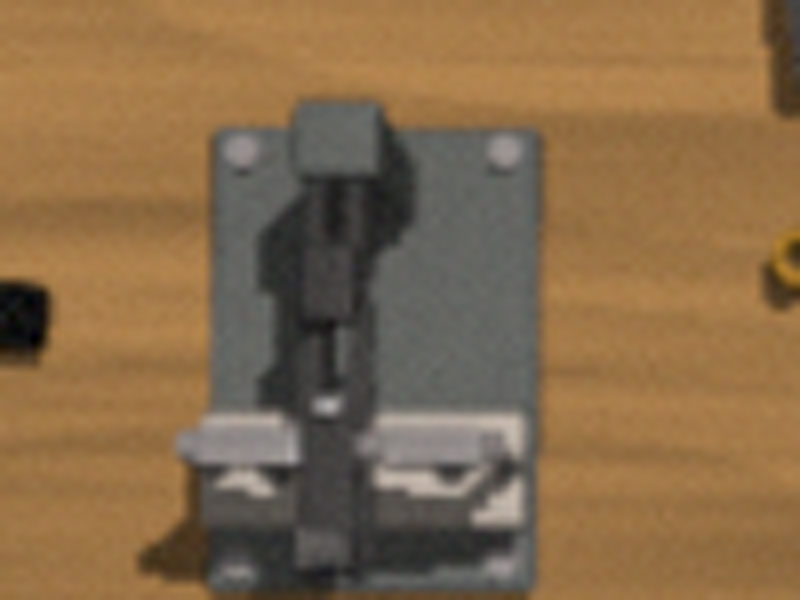

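View pics/t_cal.png

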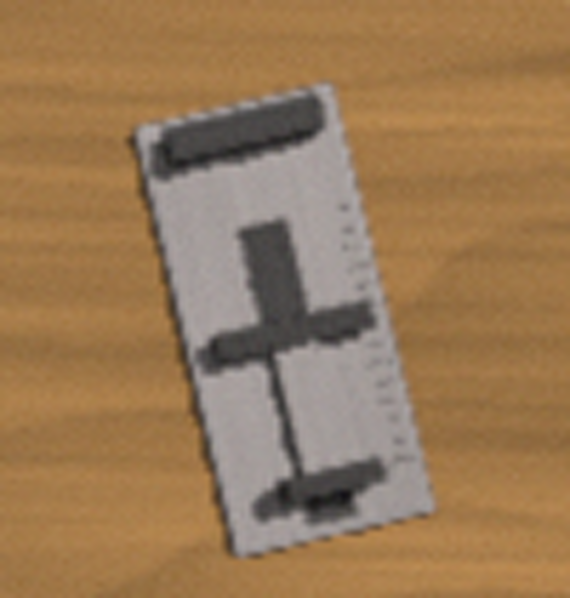

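View pics/s_st.png

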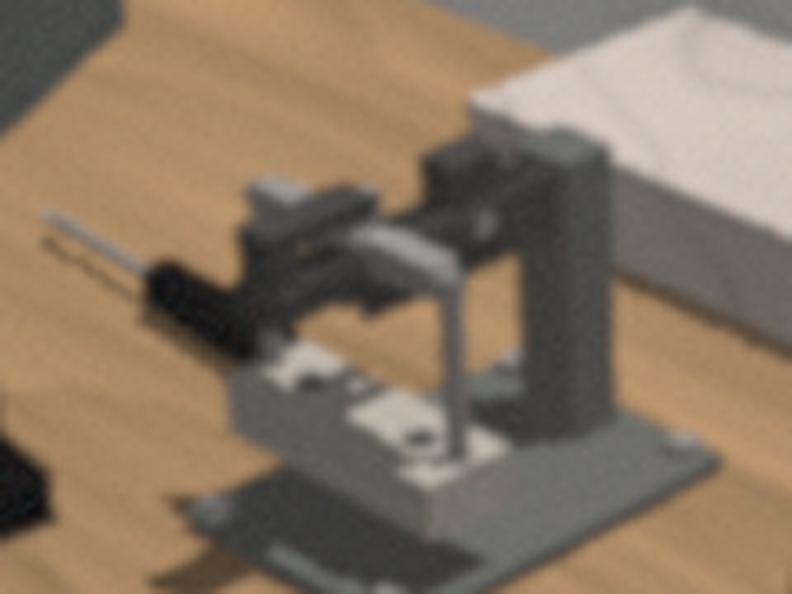

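View pics/s_cal.png

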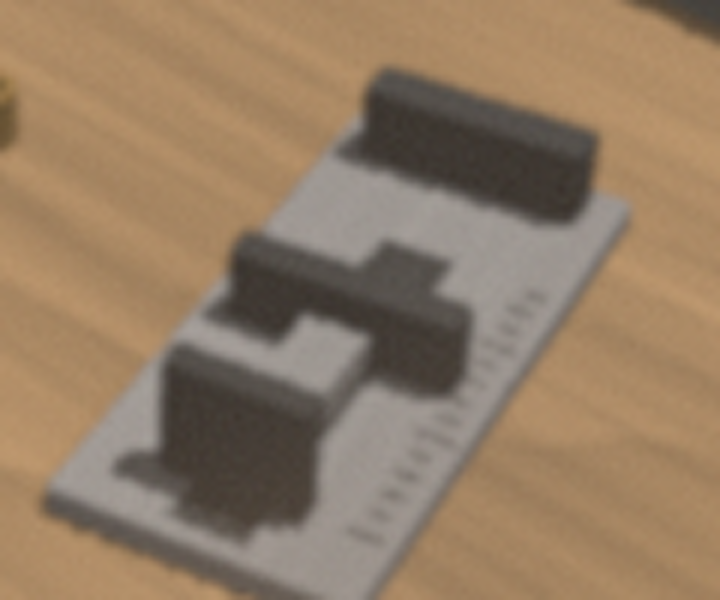

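```bash
python3 - <<'E'
from h import *
for n in ("top0.npz","side0.npz"):
    d=load(n); P=cloud(d); hsv=cv2.cvtColor(d["img"],cv2.COLOR_RGB2HSV)
    if n[0]=="t": box=(340,170,440,275); sb=(215,155,310,225)
    else: box=(340,245,465,355); sb=(255,150,355,245)
    def sub(b): 
        m=np.zeros((480,640),bool); m[b[1]:b[3],b[0]:b[2]]=1; return m
    m=(hsv[...,1]<70)&sub(box)
    m=cv2.morphologyEx(m.astype(np.uint8),cv2.MORPH_CLOSE,np.ones((3,3)))
    cs,_=cv2.findContours(m,cv2.RETR_EXTERNAL,cv2.CHAIN_APPROX_NONE); c=max(cs,key=cv2.contourArea)
    print(n,"bed z med",np.median(P[...,2][(m>0)&(hsv[...,2]>100)]))
    w=np.array([ray(d,u,v,.012)[:2] for u,v in c[:,0]]) if n[0]=="t" else None
    if w is not None:
        r=cv2.minAreaRect((w*1000).astype(np.float32)); print("bed rect",r); print(cv2.boxPoints(r))
    # stand foot
    if n[0]=="t":
        m=(hsv[...,1]<75)&sub(sb)
        m=cv2.morphologyEx(m.astype(np.uint8),cv2.MORPH_CLOSE,np.ones((3,3)))
        cs,_=cv2.findContours(m,cv2.RETR_EXTERNAL,cv2.CHAIN_APPROX_NONE); c=max(cs,key=cv2.contourArea)
        w=np.array([ray(d,u,v,.010)[:2] for u,v in c[:,0]]); print(w.min(0),w.max(0))
    # sleeves
    q=P[sub(sb)]; q=q[(q[:,2]>.05)]
    print("z hist",np.histogram(q[:,2],bins=np.arange(.05,.19,.008)))
E
```

```text
top0.npz bed z med 0.01189307405138584
bed rect ((566.8941040039062, -194.28855895996094), (224.47325134277344, 105.23607635498047), 14.317439079284668)
[[ 445.13135 -171.06024]
 [ 471.15564 -273.02774]
 [ 688.65686 -217.51688]
 [ 662.63257 -115.54938]]
[0.56595736 0.11888796] [0.74246683 0.24797994]
z hist (array([ 98, 169,  19,   6,   3,   9,  10,  19,  89, 208, 164, 166,  71,
         0,   0,   0,   0]), array([0.05 , 0.058, 0.066, 0.074, 0.082, 0.09 , 0.098, 0.106, 0.114,
       0.122, 0.13 , 0.138, 0.146, 0.154, 0.162, 0.17 , 0.178, 0.186]))
side0.npz bed z med 0.01193769742828946
z hist (array([595, 416,  60,  61,  48,  51, 103, 106, 177, 276, 237, 169,  44,
         0,   0,   0,   0]), array([0.05 , 0.058, 0.066, 0.074, 0.082, 0.09 , 0.098, 0.106, 0.114,
       0.122, 0.13 , 0.138, 0.146, 0.154, 0.162, 0.17 , 0.178, 0.186]))
```

```bash
python3 - <<'E'
from h import *
d=load("top0.npz"); P=cloud(d); hsv=cv2.cvtColor(d["img"],cv2.COLOR_RGB2HSV)
S=hsv[...,1].astype(float)
# subpixel edges: saturation crossing 80 along a scan
def cross(a,lo,hi,th=85,rev=False):
    idx=range(hi,lo,-1) if rev else range(lo,hi)
    st=-1 if rev else 1
    for i in idx:
        if a[i]>=th>a[i+st]: return i+st*(a[i]-th)/(a[i]-a[i+st])
R=[];L=[];T=[]
for v in range(170,218):
    x=cross(S[v],275,290,rev=True); R.append(ray(d,x,v,.01)[:2]) if x else 0
for v in range(170,192):
    x=cross(S[v],236,246); L.append(ray(d,x,v,.01)[:2]) if x else 0
for u in list(range(244,250))+list(range(266,279)):
    x=cross(S[:,u],160,172); T.append(ray(d,u,x,.01)[:2]) if x else 0
for nm,e in(("R",R),("L",L),("T",T)):
    e=np.array(e); vx,vy,x0,y0=cv2.fitLine((e*1000).astype(np.float32),cv2.DIST_HUBER,0,.1,.1).ravel(); 
    print(nm,len(e),vx,vy,x0,y0,np.degrees(np.arctan2(vy,vx)))
# sleeves: bright-ish points at z 128..142
for n,sb in(("top0.npz",(232,195,282,216)),("side0.npz",(270,170,320,200))):
    d=load(n);P=cloud(d);V=d["img"].max(2)
    m=np.zeros((480,640),bool);m[sb[1]:sb[3],sb[0]:sb[2]]=1
    m&=(abs(P[...,2]-.134)<.01)&(V>(115 if n[0]=='t' else 100))
    q=P[m]; print(n,len(q)); r=cv2.minAreaRect((q[:,:2]*1000).astype(np.float32)); print(r, np.median(q[:,2]), np.percentile(q,[2,50,98],axis=0).round(4))
    o=d["img"][:,:,::-1].copy();o[m]=(0,0,255);b=(215,150,100,75) if n[0]=='t' else(240,150,120,90)
    cv2.imwrite("pics/m_%s.png"%n[0],cv2.resize(o[b[1]:b[1]+b[3],b[0]:b[0]+b[2]],None,fx=6,fy=6,interpolation=0))
E
```

```text
R 48 0.99990386 0.013864408 656.2606 118.60371 0.7943975
L 22 0.9999616 0.008764637 689.67816 238.16931 0.5021831
T 19 0.011799495 -0.9999304 735.0743 181.75417 -89.32392
top0.npz 156
((609.0761108398438, 174.9532012939453), (20.39571762084961, 108.00739288330078), 1.0732295513153076) 0.1356642948227858 [[0.5992 0.1232 0.126 ]
 [0.606  0.1644 0.1357]
 [0.6129 0.2275 0.1426]]
side0.npz 130
((624.607666015625, 187.20835876464844), (116.54681396484375, 92.51693725585938), 36.60049819946289) 0.1359912616970924 [[0.5654 0.1197 0.1252]
 [0.6064 0.1582 0.136 ]
 [0.6689 0.227  0.1433]]
```

```bash
python3 -c "
import cv2,numpy as np
a=cv2.imread('pics/m_t.png');b=cv2.imread('pics/m_s.png');b=cv2.resize(b,(600,450));c=np.hstack([a[:450,:600],b]);cv2.imwrite('pics/m.png',cv2.resize(c,(800,300)))"
```

```text
(no output)
```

View pics/m.png

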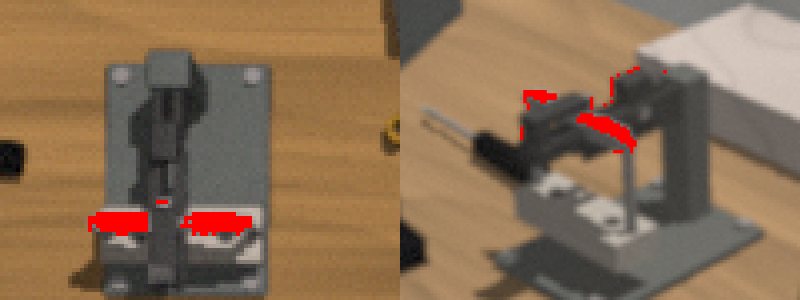

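```bash
python3 - <<'E'
from h import *
from rig import ctrl
from scipy.spatial.transform import Rotation as R
d=load("top0.npz"); P=cloud(d)
for z,l,r,v in((.06,241,280.9,204),(.06,240.3,280.6,212),(.13,237.5,278,205)):
    a=ray(d,l,v,z);b=ray(d,r,v,z);print(a[:2],b[:2],(a+b)[:2]/2,a[1]-b[1])
V=d["img"].max(2)
def rep(u0,v0,u1,v1,zmin=.01,dark=999):
    q=P[v0:v1,u0:u1][(P[v0:v1,u0:u1,2]>zmin)&(V[v0:v1,u0:u1]<dark)];print(len(q),q.min(0).round(3),q.max(0).round(3))
rep(178,226,232,250,.012)
rep(203,267,250,353,.012)
rep(236,160,290,230,.04)
# stand column
q=P[160:200,240:285].reshape(-1,3);q=q[q[:,2]>.12];print("col",np.percentile(q,[1,50,99],axis=0).round(3))
print('jaw')
B=P[170:275,340:440].reshape(-1,3);o=np.array([.6129,-.1826]);a=np.radians(14.32)
x=(B[:,:2]-o)@[np.cos(a),np.sin(a)];y=(B[:,:2]-o)@[-np.sin(a),np.cos(a)]
for lo,hi in((.035,.045),(.05,.065)):
    k=(B[:,2]>lo)&(B[:,2]<hi)
    print(lo,np.histogram(x[k]*1000,bins=np.arange(-160,70,10)), np.percentile(y[k],[2,98]))
def ori(psi,f=1):
    X=np.array([np.cos(psi),np.sin(psi),0])*f;Y=np.array([0,0,-1.]);return R.from_matrix(np.column_stack([X,Y,np.cross(X,Y)])).as_rotvec()
for f in(1,-1):
    for p,psi in(((.605,.146,.111),.0115),((.62,-.21,.1),.25),((.48,-.21,.05),.25)):
        print(f,p,ctrl.ik(p,ori(psi,f)))
E
```

```text
[0.61606964 0.22886778] [0.61821587 0.11645225] [0.61714276 0.17266001] 0.11241552525663184
[0.59342541 0.23020492] [0.5956035 0.1167545] [0.59451445 0.17347971] 0.11345041870160208
[0.60592106 0.22774889] [0.60800593 0.11862294] [0.6069635  0.17318592] 0.10912594332629677
593 [ 0.45  -0.011  0.013] [0.548 0.393 1.665]
1642 [ 0.2   -0.011  0.012] [0.45  0.334 1.665]
1054 [ 0.45  -0.011  0.042] [0.722 0.232 1.665]
col [[ 0.45  -0.011  0.12 ]
 [ 0.673  0.177  0.129]
 [ 0.722  0.194  1.665]]
jaw
0.035 (array([ 0,  0,  0,  1,  1,  1,  0,  0,  0, 21, 82,  6,  0,  0,  0,  0,  0,
        0,  0,  5, 80, 70]), array([-160, -150, -140, -130, -120, -110, -100,  -90,  -80,  -70,  -60,
        -50,  -40,  -30,  -20,  -10,    0,   10,   20,   30,   40,   50,
         60])) [-0.03831121  0.03886601]
0.05 (array([ 0,  0, 52, 19,  0,  0,  0,  0,  0,  0,  0,  0,  0,  0,  0,  0,  0,
        0,  0,  0,  0,  1]), array([-160, -150, -140, -130, -120, -110, -100,  -90,  -80,  -70,  -60,
        -50,  -40,  -30,  -20,  -10,    0,   10,   20,   30,   40,   50,
         60])) [-0.02251823  0.02398541]
1 (0.605, 0.146, 0.111) [-0.71963245  0.62626456  0.71287512  1.49125392 -0.42682209  1.18358088
  0.07298025]
1 (0.62, -0.21, 0.1) [-0.26751947  0.81464741  1.0162647   1.40456265 -0.69613999  1.30338034
  1.03631829]
1 (0.48, -0.21, 0.05) [-0.22497865  0.55114997  0.82397464  1.84186847 -0.48708554  0.96324672
  1.062568  ]
-1 (0.605, 0.146, 0.111) [-0.36048064  0.54364972  0.14414848  1.4753888  -0.08231031  1.12847151
  2.95150391]
-1 (0.62, -0.21, 0.1) [-0.30638345  0.86690202  1.12169019  1.40610799 -0.7810747   1.34858144
 -2.05215753]
-1 (0.48, -0.21, 0.05) [-0.39511701  0.69691005  1.12527483  1.84696724 -0.7185218   1.07559917
 -1.87905777]
```

```bash
python3 - <<'E'
from h import *
d=load("side0.npz"); P=cloud(d); T=d["camera_from_world"];print("cam",-T[:3,:3].T@T[:3,3])
c=lambda x,y:(240+x/6.6,150+y/6.6)
def reg(pts):
    m=np.zeros((480,640),np.uint8);cv2.fillPoly(m,[np.array([c(*p) for p in pts]).round().astype(int)],1);return P[m>0]
q=reg([(445,500),(505,465),(505,480),(445,525)]);print("end",np.percentile(q,[5,50,95],axis=0).round(4))
q=reg([(245,400),(420,500),(420,525),(245,425)]);print("front",np.percentile(q,[5,50,95],axis=0).round(4))
A=np.c_[q[:,1],np.ones(len(q))];print(np.linalg.lstsq(A,q[:,0],rcond=None)[0])
q=reg([(535,200),(600,200),(600,400),(535,400)]);print("col",np.percentile(q,[5,50,95],axis=0).round(4))
q=reg([(446,300),(460,300),(460,430),(446,430)]);print("leg",np.percentile(q,[5,50,95],axis=0).round(4))
t=load("top0.npz")
for z,l,r,v in((.146,300/8+215,365/8+215,470/8+150),(.15,291/8+215,385/8+215,140/8+150)):print(ray(t,l,v,z),ray(t,r,v,z))
for v in(208,):print(t["img"][v,232:285].max(1))
E
```

```text
cam [-0.03861839 -0.64399077  0.64526105]
end [[0.5957 0.1161 0.0118]
 [0.6103 0.1184 0.0439]
 [0.6648 0.1614 0.0506]]
front [[0.5846 0.1217 0.0412]
 [0.5867 0.1644 0.048 ]
 [0.589  0.2149 0.054 ]]
[-0.01330336  0.5889235 ]
col [[0.6957 0.1625 0.0284]
 [0.7013 0.1661 0.0689]
 [0.7182 0.179  0.1096]]
leg [[6.032e-01 1.177e-01 6.000e-04]
 [6.065e-01 1.203e-01 9.130e-02]
 [7.522e-01 2.864e-01 1.225e-01]]
[0.59502543 0.18497743 0.146     ] [0.59544026 0.16332084 0.146     ]
[0.70504908 0.19043441 0.15      ] [0.70563264 0.15906534 0.15      ]
[161 163 162 163 165 161 109  71  68  68  71 101 132 124 127  89  67  61
  63  71  59  64  65  68  67  72  68  58  66  97 145 138 127 125 122 126
 121  93  69  66  68  94 121 135 106  65  53  75  86  93 149 163 163]
```

```bash
python3 - <<'E'
from h import *
for n,b in(("top0.npz",(178,226,232,252)),("side0.npz",(210,178,250,234))):
    d=load(n);P=cloud(d)[b[1]:b[3],b[0]:b[2]];V=d["img"].max(2)[b[1]:b[3],b[0]:b[2]];Z=d["z_map"][b[1]:b[3],b[0]:b[2]]
    q=P[(V<50)&(Z>0)&(P[...,2]>.01)];print(len(q),np.percentile(q,[2,50,98],axis=0).round(3))
E
cat >> h.py <<'E'
from scipy.spatial.transform import Rotation as Rot
def ori(psi,f=1):
    X=np.array([np.cos(psi),np.sin(psi),0])*f;Y=np.array([0,0,-1.]);return Rot.from_matrix(np.column_stack([X,Y,np.cross(X,Y)])).as_rotvec()
PSI=0.0125
BAR=np.array([.6062,.1745,.130])
ex=np.array([np.cos(PSI),np.sin(PSI),0]);ey=np.array([-np.sin(PSI),np.cos(PSI),0]);ez=np.array([0,0,1.])
HZ=.0187
E
python3 - <<'E'
from h import *
from rig import ctrl,imaging
g=BAR-ey*.0305-ez*HZ
ctrl.move_ptp(g+ez*.11,ori(PSI))
s=ctrl.sense();print(s["clock"],s["tool_pos"],g,s["qpos"].round(3),s["force"])
for n in("side","top"):
    d=imaging.capture(n);np.savez(n+"1.npz",**d)
    b=(150,90,240,180) if n=="side" else (195,130,120,90)
    cv2.imwrite(f"pics/{n}1.png",cv2.resize(d["img"][b[1]:b[1]+b[3],b[0]:b[0]+b[2],::-1],(640,480),interpolation=2))
E
```

```text
543 [[0.498 0.279 0.015]
 [0.519 0.33  0.026]
 [0.542 0.386 0.106]]
548 [[0.496 0.276 0.011]
 [0.515 0.319 0.024]
 [0.538 0.382 0.102]]
2.3 [0.60601952 0.14633566 0.22108858] [0.60658124 0.14400238 0.1113    ] [-0.7    0.535  0.704  1.328 -0.343  1.4    0.008] [-0.20635766 -0.87892453  0.12012139]
```

View pics/side1.png

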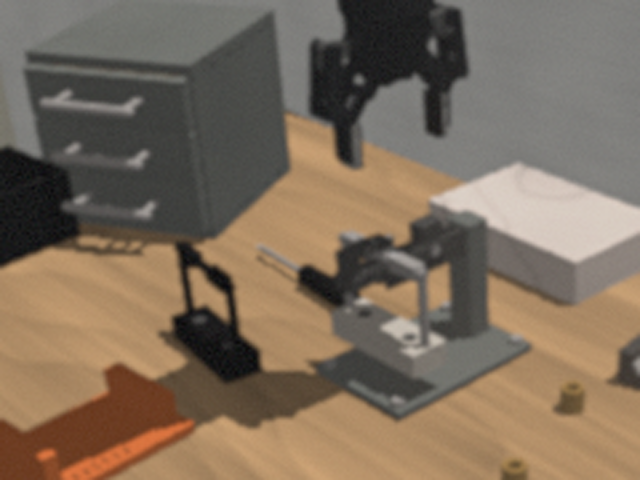

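View pics/top1.png

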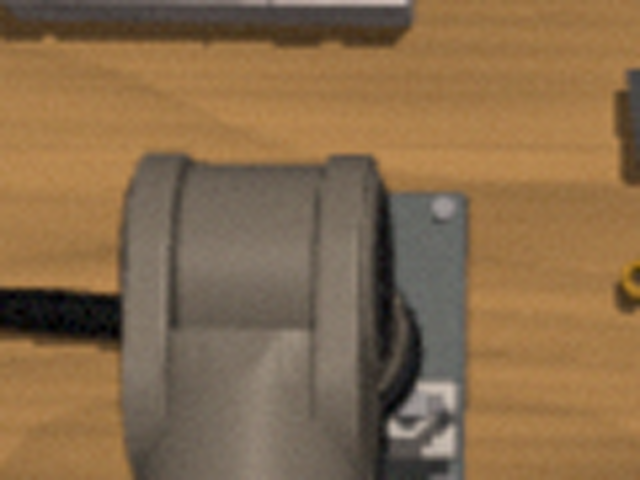

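```bash
python3 - <<'E'
from h import *
from rig import ctrl,imaging
s=ctrl.sense();print(s["clock"],s["tool_pos"],s["joint_velocities"].round(3))
g=BAR-ey*.0305-ez*HZ
ctrl.move_l(g+ez*.05,rate=.1)
s=ctrl.sense();print(s["clock"],s["tool_pos"],g); ctrl.hold(.3);s=ctrl.sense();print(s["tool_pos"],Rot.from_rotvec(s["orientation"]).as_matrix().round(3))
d=imaging.capture("side");b=(200,110,160,120)
cv2.imwrite("pics/side2.png",cv2.resize(d["img"][b[1]:b[1]+b[3],b[0]:b[0]+b[2],::-1],(800,600),interpolation=2))
E
```

```text
2.4 [0.6061326  0.14580776 0.2211698 ] [0.004 0.001 0.008 0.001 0.003 0.    0.001]
3.15 [0.60705368 0.14398391 0.16185678] [0.60658124 0.14400238 0.1113    ]
[0.60694263 0.14400807 0.16192233] [[ 1.     0.001 -0.013]
 [ 0.013  0.     1.   ]
 [ 0.001 -1.     0.   ]]
```

View pics/side2.png

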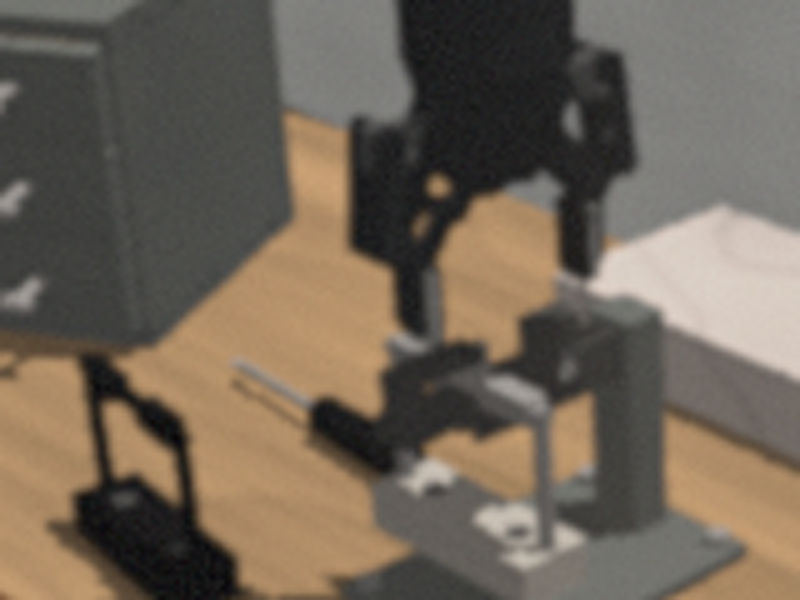

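```bash
python3 - <<'E'
from h import *
from rig import ctrl,imaging,grasp
g=BAR-ey*.0305-ez*HZ
print(ctrl.move_l(g,rate=.06,guard=6))
s=ctrl.sense();print(s["clock"],s["tool_pos"],s["force"].round(2))
grasp(100)
s=ctrl.sense();print(s["clock"],s["tool_pos"],s["force"].round(2),s["gripper_width"],s["wrist_torque"].round(2))
d=imaging.capture("side");b=(200,110,160,120)
cv2.imwrite("pics/side3.png",cv2.resize(d["img"][b[1]:b[1]+b[3],b[0]:b[0]+b[2],::-1],(800,600),interpolation=2))
E
```

```text
False
4.4833 [0.6070239  0.14397735 0.11178052] [-0.23  1.07 -0.97]
5.15 [0.60696471 0.14395301 0.11159996] [ 0.35 -0.15  0.81] 0.011094435465390367 [ 0.03 -0.07  0.01]
```

View pics/side3.png

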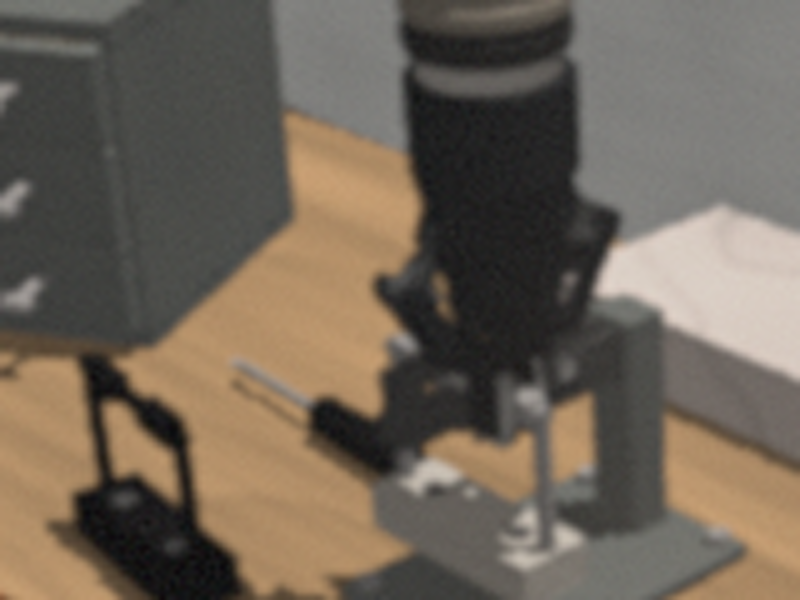

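```bash
python3 - <<'E'
from h import *
from rig import ctrl
s=ctrl.sense();p0=s["tool_pos"].copy();f0=s["force"].copy()
ctrl.move_l(p0+ez*.0015,rate=.01)
s=ctrl.sense();f1=s["force"].copy();print("lift",(s["tool_pos"]-p0).round(4),(f1-f0).round(2),s["wrist_torque"].round(2))
for i in range(1,32):
    st=ctrl.move_l(p0+ez*.0015+ex*.0015*i,rate=.015,guard=6)
    s=ctrl.sense();F=-(s["force"]-f1)@ex
    print(i,st,"x %.2f"%((s["tool_pos"]-p0)@ex*1000),"F %.1f"%F,(s["force"]-f1).round(1),"clk %.2f"%s["clock"])
    if F>16: break
    if abs((s["force"]-f1)[1:]).max()>12: print("odd");break
E
```

```text
lift [-0.0011 -0.0002  0.0004] [-1.09  0.28 -4.99] [-0.12  0.04 -0.02]
1 False x 1.14 F -0.8 [ 0.8 -0.2 -0.5] clk 5.78
2 False x 3.08 F -1.0 [ 1.   0.6 -0.6] clk 6.03
3 False x 3.89 F 1.6 [-1.6 -0.2  0.1] clk 6.28
4 False x 5.36 F 3.0 [-3.  -0.2  0.5] clk 6.53
5 False x 7.49 F 4.4 [-4.4 -0.9  1.5] clk 6.78
6 False x 9.18 F 3.6 [-3.6  0.9  2.2] clk 7.03
7 False x 10.70 F 3.4 [-3.4  0.1  3.5] clk 7.28
8 False x 12.11 F 3.5 [-3.5  0.3  3.4] clk 7.53
9 False x 13.47 F 5.2 [-5.2  0.5  3.3] clk 7.78
10 False x 14.81 F 3.7 [-3.7  0.   2.2] clk 8.03
11 False x 16.07 F 4.2 [-4.2  0.   0.8] clk 8.28
12 False x 17.28 F 4.8 [-4.8  0.6  0.8] clk 8.53
13 False x 18.36 F 6.0 [-6.   0.1  1.6] clk 8.78
14 False x 19.09 F 6.9 [-6.9  0.5  0.2] clk 9.03
15 False x 19.24 F 9.8 [-9.8 -1.1  2.8] clk 9.28
16 False x 19.33 F 11.4 [-11.4   0.1   4.6] clk 9.53
17 False x 19.47 F 14.3 [-14.3  -1.4   6.8] clk 9.78
18 False x 19.60 F 16.7 [-16.7  -0.5   8.9] clk 10.03
```

```bash
python3 - <<'E'
from h import *
from rig import ctrl,imaging
for i in range(2):
    d=imaging.capture("side" if i==0 else "top"); np.savez(("s4","t4")[i]+".npz",**d)
    s=ctrl.sense();print(s["clock"],s["tool_pos"].round(5),s["force"].round(1),s["wrist_torque"].round(2),Rot.from_rotvec(s["orientation"]).as_matrix()[:,0].round(4),s["gripper_width"])
    b=(240,130,120,90) if i==0 else (215,150,100,75)
    cv2.imwrite(("pics/s4.png","pics/t4.png")[i],cv2.resize(d["img"][b[1]:b[1]+b[3],b[0]:b[0]+b[2],::-1],(800,600),interpolation=2))
E
```

```text
10.0833 [0.62661 0.14424 0.11165] [-17.5  -1.5   3.3] [-0.18  3.67  0.56] [ 0.9998  0.0141 -0.017 ] 0.011205159373346171
10.1333 [0.62659 0.14421 0.11161] [-17.7  -1.7   3.8] [-0.15  3.67  0.54] [ 0.9998  0.014  -0.0171] 0.01106045153430916
```

View pics/s4.png

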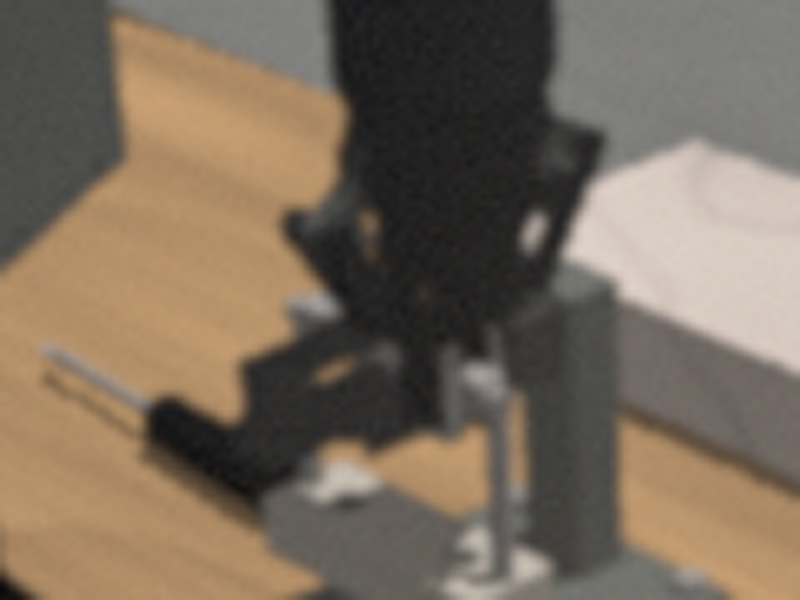

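```bash
python3 - <<'E'
from h import *
from rig import ctrl
p0=np.array([0.60696471,0.14395301,0.1116])
for dz in (.008,.016,.024,.0305):
    st=ctrl.move_l(p0+ex*.0255+ez*dz,rate=.04,guard=18)
    s=ctrl.sense();d=s["tool_pos"]-p0
    print(st,"%.2f"%s["clock"],"x %.1f y %.1f z %.1f"%(d@ex*1e3,d@ey*1e3,d[2]*1e3),s["force"].round(1),s["wrist_torque"].round(2),Rot.from_rotvec(s["orientation"]).as_matrix()[2].round(3))
    if st: break
E
```

```text
False 10.45 x 23.8 y 0.1 z 7.3 [-6.8 -1.1 -2.3] [-0.1   1.41  0.25] [-0.004 -1.    -0.   ]
False 10.80 x 28.0 y -0.4 z 17.0 [-0.  -0.9 -5.1] [-0.12  0.01  0.03] [ 0.006 -1.    -0.   ]
False 11.15 x 26.2 y -0.1 z 24.6 [ 0.6 -0.1 -4.7] [-0.15  0.01  0.01] [ 0.002 -1.     0.   ]
False 11.47 x 25.9 y 0.0 z 31.0 [-0.6 -0.5 -5. ] [-0.19  0.04  0.03] [ 0.001 -1.     0.   ]
```

```bash
python3 - <<'E'
from h import *
from rig import ctrl,imaging
d=imaging.capture("side"); np.savez("s5.npz",**d);b=(240,130,120,90)
cv2.imwrite("pics/s5.png",cv2.resize(d["img"][b[1]:b[1]+b[3],b[0]:b[0]+b[2],::-1],(800,600),interpolation=2))
E
```

```text
(no output)
```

View pics/s5.png

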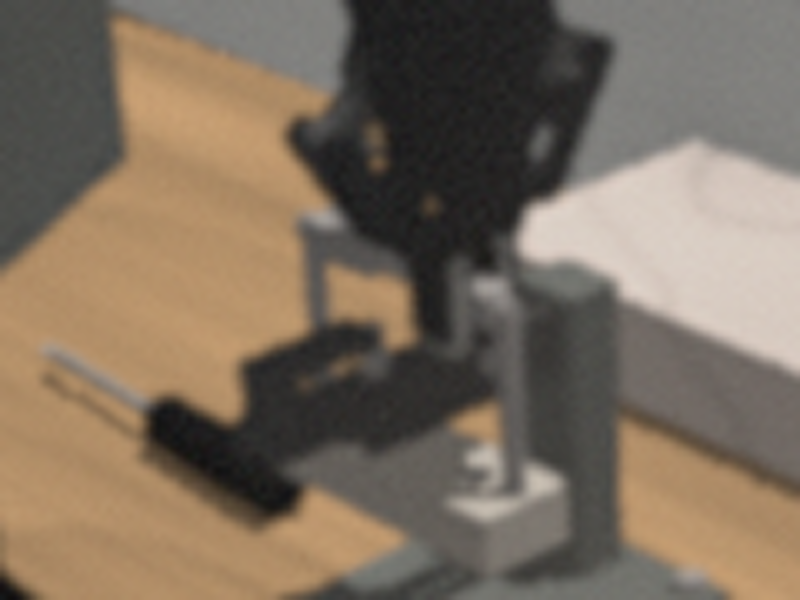

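```bash
cat >> h.py <<'E'
CA=np.radians(14.32);CO=np.array([.6129,-.1826,0])
cx=np.array([np.cos(CA),np.sin(CA),0]);cy=np.array([-np.sin(CA),np.cos(CA),0])
E
python3 - <<'E'
from h import *
from rig import ctrl,imaging
p0=np.array([0.60696471,0.14395301,0.1116])
st=ctrl.move_l(p0-ex*.107+ez*.0305,rate=.1,guard=6)
s=ctrl.sense();d=s["tool_pos"]-p0
print(st,"%.2f"%s["clock"],(d*1e3).round(1),s["force"].round(1))
if st: raise SystemExit
ctrl.move_l(p0-ex*.107+ez*.08,rate=.15)
pre=CO+cx*.016-cy*.0305+ez*.16
q=ctrl.ik(pre,ori(CA));print(q)
ctrl.move_ptp(pre,ori(CA)); ctrl.hold(.2)
s=ctrl.sense();print("%.2f"%s["clock"],s["tool_pos"]-pre,s["force"].round(1))
for n in("side","top"):
    d=imaging.capture(n);np.savez(n+"6.npz",**d)
    b=(330,150,160,120) if n=="side" else (325,160,140,105)
    cv2.imwrite(f"pics/{n}6.png",cv2.resize(d["img"][b[1]:b[1]+b[3],b[0]:b[0]+b[2],::-1],(800,600),interpolation=2))
E
```

```text
False 12.99 [-106.2   -1.5   30.7] [-0.4 -0.5 -5.1]
[-0.12383202  0.68550962  0.73786346  1.27176263 -0.45173078  1.34941478
  0.84550276]
15.08 [0.0007354  0.00224173 0.00025659] [-0.7 -0.4 -4.3]
```

View pics/side6.png

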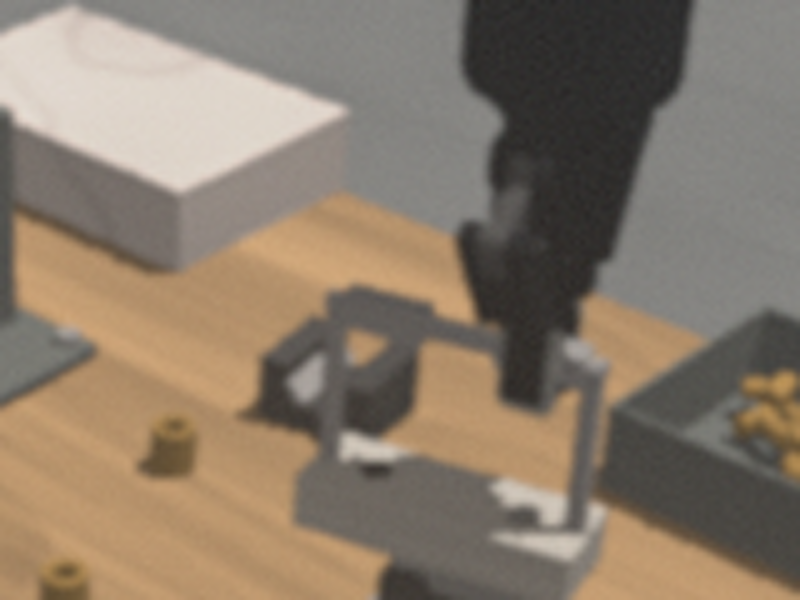

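View pics/top6.png

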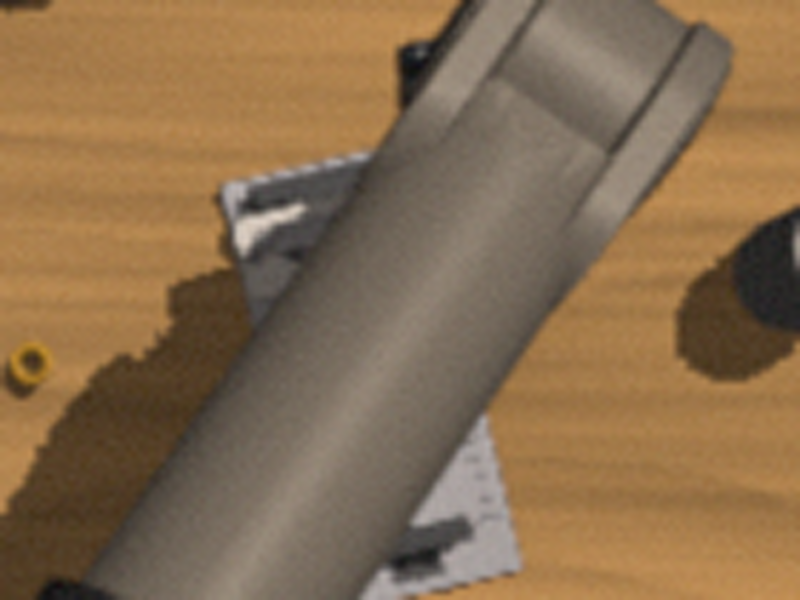

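```bash
python3 - <<'E'
from h import *
def cal(n):
    d=load(n);P=cloud(d);ok=d["z_map"]>0;Q=P-CO
    return d,np.stack([Q@cx,Q@cy,P[...,2]],-1)*1000,ok
d,C,ok=cal("side6.npz")
def pr(t,m): q=C[m];print(t,len(q),np.percentile(q,[3,10,50,90,97],axis=0).round(1).tolist())
w=ok&(abs(C[...,0]-16)<45)&(abs(C[...,1])<70)
m=w&(C[...,2]>90)&(C[...,2]<104)
pr("blk z90-104",m)
f=m&(abs(C[...,1])<45)&(C[...,0]<5); pr("front",f)
A=np.c_[C[f][:,1],np.ones(f.sum())];print("front fit x=",np.linalg.lstsq(A,C[f][:,0],rcond=None)[0])
e=m&(C[...,1]<-53)&(C[...,0]>4)&(C[...,0]<30);pr("end",e)
for y0 in(-60,-58,-56,-54):print(y0,(m&(C[...,1]<y0)).sum())
for n in("side0.npz","top0.npz"):
    d,C,ok=cal(n);w=ok&(abs(C[...,1])<60)
    pr(n+" fixed face",w&(C[...,0]>30)&(C[...,0]<48)&(C[...,2]>20)&(C[...,2]<36))
    pr(n+" fixed top",w&(C[...,0]>35)&(C[...,0]<75)&(C[...,2]>38))
    pr(n+" slider face/top",w&(C[...,0]>-80)&(C[...,0]<-35)&(C[...,2]>38))
    pr(n+" pad",w&(C[...,0]>-160)&(C[...,0]<-110)&(C[...,2]>25))
E
```

```text
blk z90-104 367 [[-4.2, -54.9, 90.6], [-3.6, -53.9, 91.5], [-1.8, -7.0, 97.1], [1.1, 45.5, 102.7], [24.0, 54.7, 103.5]]
front 260 [[-4.2, -41.5, 90.6], [-3.7, -35.8, 91.6], [-2.0, -1.1, 97.2], [-0.2, 35.5, 102.6], [0.4, 42.2, 103.4]]
front fit x= [-0.00560444 -1.99612374]
end 25 [[5.9, -55.4, 90.7], [7.9, -55.3, 92.0], [17.1, -54.7, 97.5], [27.1, -54.2, 103.6], [28.9, -54.0, 104.0]]
-60 0
-58 0
-56 0
-54 37
side0.npz fixed face 242 [[37.7, -40.5, 20.7], [38.7, -35.2, 21.6], [40.8, -3.0, 27.9], [42.8, 29.7, 34.4], [43.5, 36.3, 35.1]]
side0.npz fixed top 253 [[38.8, -39.7, 38.6], [40.0, -33.7, 39.7], [46.7, -2.2, 41.5], [55.4, 29.6, 43.0], [58.0, 35.7, 43.5]]
side0.npz slider face/top 245 [[-63.4, -39.4, 38.4], [-62.3, -34.4, 39.3], [-57.4, -2.1, 41.5], [-50.6, 30.4, 42.8], [-48.3, 35.9, 43.4]]
side0.npz pad 497 [[-139.6, -25.9, 26.6], [-139.1, -23.8, 29.2], [-137.4, -3.3, 47.0], [-130.8, 18.0, 58.5], [-127.9, 21.8, 59.5]]
top0.npz fixed face 20 [[39.5, -35.3, 22.3], [39.6, -29.7, 26.2], [40.2, 12.5, 30.4], [44.3, 37.4, 35.1], [45.2, 39.9, 35.2]]
top0.npz fixed top 150 [[40.2, -37.3, 38.7], [41.4, -30.5, 39.5], [48.6, -0.9, 42.0], [55.8, 32.6, 46.3], [56.8, 37.8, 47.5]]
top0.npz slider face/top 108 [[-62.5, -36.2, 38.5], [-61.5, -30.8, 39.5], [-56.4, -0.4, 42.3], [-50.8, 32.0, 45.5], [-49.5, 37.5, 47.3]]
top0.npz pad 110 [[-137.9, -21.5, 26.1], [-136.8, -17.0, 27.6], [-130.3, 1.5, 55.3], [-115.7, 20.7, 61.8], [-112.6, 24.5, 63.9]]
```

```bash
python3 - <<'E'
from h import *
from rig import ctrl,imaging
pre=CO+cx*.016-cy*.0315
print(ctrl.move_l(pre+ez*.105,rate=.08,guard=6));ctrl.hold(.2)
s=ctrl.sense();e=s["tool_pos"]-pre;print("%.2f"%s["clock"],e@cx,e@cy,e[2],s["force"].round(1),Rot.from_rotvec(s["orientation"]).as_matrix()[:,0])
d=imaging.capture("side");np.savez("side7.npz",**d);b=(330,190,160,120)
cv2.imwrite("pics/side7.png",cv2.resize(d["img"][b[1]:b[1]+b[3],b[0]:b[0]+b[2],::-1],(800,600),interpolation=2))
P=cloud(d);ok=d["z_map"]>0;Q=P-CO;C=np.stack([Q@cx,Q@cy,P[...,2]],-1)*1000
w=ok&(abs(C[...,1])<70)
m=w&(C[...,2]>45)&(C[...,2]<52)&(C[...,0]>-10)&(C[...,0]<3)
f=C[m];print("front",len(f),np.percentile(f,[0,2,50,98,100],axis=0).round(1).tolist())
m=w&(C[...,2]>36)&(C[...,2]<52)&(C[...,0]>3)&(C[...,0]<30)&(C[...,1]<-45)
f=C[m];print("end",len(f),np.percentile(f,[2,50,98],axis=0).round(1).tolist())
m=w&(C[...,2]>37)&(C[...,2]<46)&(C[...,0]>-70)&(C[...,0]<-45)
f=C[m];print("slider",len(f),np.percentile(f,[0,2,50,98,100],axis=0).round(1).tolist())
E
```

```text
False
16.23 0.000361907583943086 -0.00043283524360212676 0.10586924286479306 [-0.1  0.2 -5.9] [0.96892886 0.24733617 0.0012977 ]
front 159 [[-6.0, -58.7, 45.0], [-5.3, -57.1, 45.2], [-2.7, -5.9, 48.5], [0.6, 52.8, 51.9], [1.9, 54.6, 52.0]]
end 29 [[4.8, -58.7, 38.7], [15.7, -58.2, 45.1], [29.1, -50.5, 51.6]]
slider 266 [[-65.9, -40.9, 37.0], [-63.5, -40.1, 37.3], [-58.4, -2.7, 41.2], [-48.1, 37.1, 43.8], [-46.1, 38.4, 44.6]]
```

View pics/side7.png

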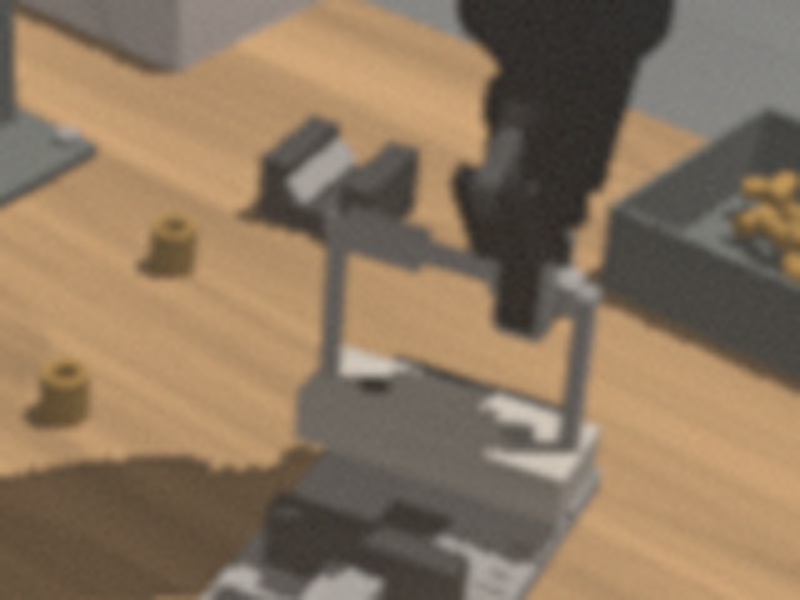

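```bash
python3 - <<'E'
from h import *
from rig import ctrl,imaging,release
pre=CO+cx*.016-cy*.0315
ctrl.move_l(pre+ez*.092,rate=.05,guard=5)
st=ctrl.move_l(pre+ez*.083,rate=.012,guard=3)
s=ctrl.sense();print(st,"%.2f"%s["clock"],s["tool_pos"].round(4),s["force"].round(1),s["wrist_torque"].round(2))
E
```

```text
True 17.14 [ 0.6366 -0.2091  0.0881] [0.3 0.4 5.2] [-0.06 -0.07  0.02]
```

```bash
python3 - <<'E'
from h import *
from rig import ctrl,imaging,release
s=ctrl.sense();p=s["tool_pos"].copy();print(s["force"].round(1))
release()
s=ctrl.sense();print("%.2f"%s["clock"],s["tool_pos"]-p,s["force"].round(1),s["gripper_width"])
print(ctrl.move_l(p+ez*.12,rate=.12,guard=5))
s=ctrl.sense();print("%.2f"%s["clock"],s["force"].round(1))
d=imaging.capture("side");np.savez("side8.npz",**d);b=(330,190,160,120)
cv2.imwrite("pics/side8.png",cv2.resize(d["img"][b[1]:b[1]+b[3],b[0]:b[0]+b[2],::-1],(800,600),interpolation=2))
for x in(-.16,-.175,-.13,-.1):
  for f in (1,-1):
    print(x,f,ctrl.ik(CO+cx*x+ez*.038,ori(CA+np.pi/2,f)),ctrl.ik(CO+cx*x+ez*.038,ori(CA,f)))
E
```

```text
[0.3 0.4 5.2]
17.85 [-0.00217289  0.00086663 -0.00313563] [ 1.  -0.1 -0.2] 0.08553066958893148
False
19.02 [ 0.4 -0.3 -0.4]
-0.16 1 [ 0.08773773  0.45038629  0.42601687  1.88270212 -0.239971    0.85853157
  2.45489622] [-0.15335716  0.52211844  0.75948072  1.89117379 -0.45116378  0.90685003
  1.07529302]
-0.16 -1 [-0.3361661   0.65055817  1.0575657   1.89671211 -0.67537425  1.00452805
 -0.29660952] [-0.37057407  0.69189342  1.12538343  1.89764712 -0.73180476  1.03846116
 -1.81870116]
-0.175 1 [ 0.09581502  0.43169419  0.43424403  1.91331714 -0.23724886  0.84654151
  2.47407084] [-0.14788385  0.50270627  0.76702897  1.92172231 -0.44361527  0.89312608
  1.09300568]
-0.175 -1 [-0.33301926  0.63091635  1.06464253  1.92719283 -0.66572094  0.9887353
 -0.27712777] [-0.36474505  0.66836056  1.12599915  1.92803095 -0.71671678  1.0189578
 -1.80293108]
-0.13 1 [ 0.07281303  0.48869989  0.41115728  1.81881787 -0.24506211  0.88416743
  2.41825462] [-0.16179052  0.56128625  0.74468563  1.82738328 -0.46473609  0.93550378
  1.03992853]
-0.13 -1 [-0.34013509  0.69002117  1.04448571  1.83306646 -0.69364986  1.03701071
 -0.33559001] [-0.3790235   0.73831118  1.12426522  1.83418533 -0.76020808  1.07789796
 -1.85160841]
-0.1 1 [ 0.05937967  0.5283002   0.39839302  1.75133036 -0.24987853  0.91206364
  2.38373956] [-0.16555772  0.60021373  0.72790659  1.75988264 -0.47469533  0.96517983
  1.00305973]
-0.1 -1 [-0.34104961  0.72966992  1.0326814   1.76577621 -0.71065895  1.07059672
 -0.37483769] [-0.38334615  0.78379988  1.12327827  1.76706643 -0.78649222  1.11770623
 -1.88641753]
```

View pics/side8.png

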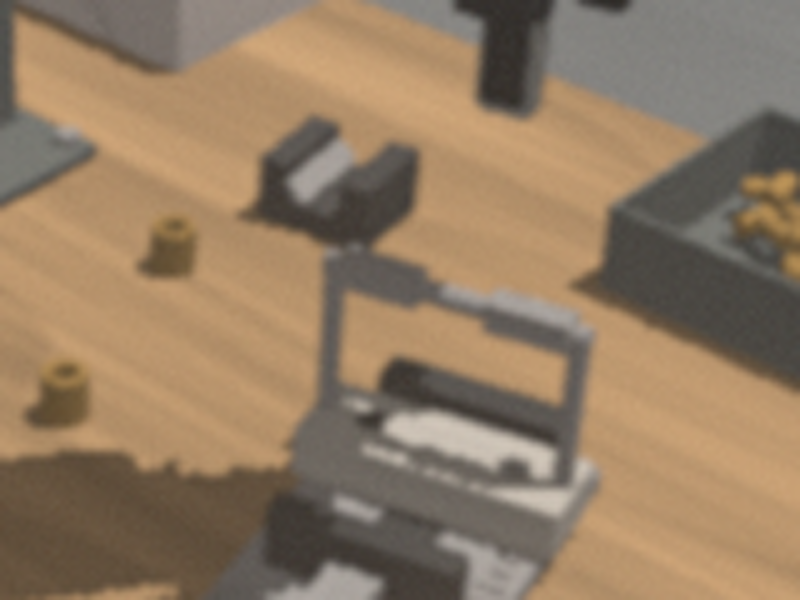

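```bash
python3 - <<'E'
from h import *
from rig import ctrl,imaging,grasp
d=load("side8.npz");P=cloud(d);ok=d["z_map"]>0;Q=P-CO;C=np.stack([Q@cx,Q@cy,P[...,2]],-1)*1000
m=ok&(abs(C[...,1])<70)&(C[...,2]>20)&(C[...,2]<34)&(C[...,0]>-12)&(C[...,0]<4)
f=C[m];print("front",len(f),np.percentile(f,[0,2,50,98,100],axis=0).round(1).tolist())
A=np.c_[f[:,1],np.ones(len(f))];print(np.linalg.lstsq(A,f[:,0],rcond=None)[0])
grasp(20)
a=CO+cx*-.195
ctrl.move_ptp(a+ez*.12,ori(CA))
ctrl.move_l(a+ez*.035,rate=.12,guard=6);ctrl.hold(.15)
s=ctrl.sense();e=s["tool_pos"]-a;print("%.2f"%s["clock"],e@cx,e@cy,e[2],s["force"].round(1),s["gripper_width"])
d=imaging.capture("side");b=(300,220,160,120)
cv2.imwrite("pics/side9.png",cv2.resize(d["img"][b[1]:b[1]+b[3],b[0]:b[0]+b[2],::-1],(800,600),interpolation=2))
E
```

```text
front 297 [[-6.5, -58.2, 20.0], [-5.6, -56.8, 20.3], [-2.9, -2.1, 27.3], [-0.0, 53.2, 33.7], [3.9, 55.6, 34.0]]
[-1.77752833e-04 -2.90821541e+00]
21.77 0.0006901574211784289 -0.0006104662364235445 0.035869579156118506 [-0.5  0.1 -0.4] 0.00018750627697310015
```

View pics/side9.png

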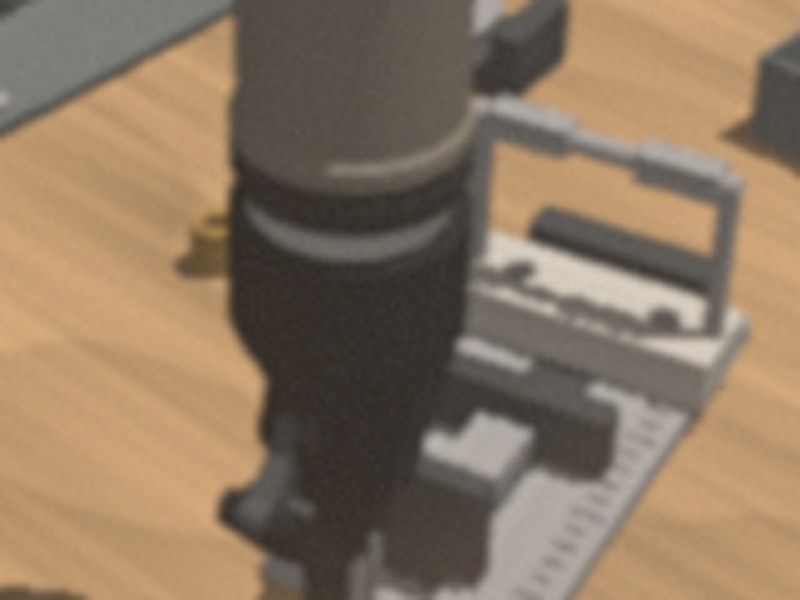

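```bash
python3 - <<'E'
from h import *
from rig import ctrl
s=ctrl.sense();f0=s["force"].copy();c0=CO+cx*-.195+ez*.035
x=0;st=ctrl.move_l(c0+cx*.06,rate=.03,guard=2.5)
def rep(t):
    s=ctrl.sense();X=(s["tool_pos"]-CO)@cx*1e3;F=-(s["force"]-f0)@cx
    print(t,"clk %.2f X %.1f F %.1f"%(s["clock"],X,F),(s["force"]-f0).round(1));return X,F
X,F=rep(st);x=X+195
while x<115:
    x+=4 if F<5 and x<95 else 2
    st=ctrl.move_l(c0+cx*x/1e3,rate=.025,guard=8)
    X,F=rep(("%.0f"%x,st))
    if F>15: break
E
```

```text
True clk 23.23 X -148.9 F -0.1 [ 0.1  0.  -1. ]
('50', False) clk 23.57 X -145.3 F 0.4 [-0.6  0.8 -0.9]
('54', False) clk 23.88 X -140.7 F 0.4 [-1.   2.2 -1.1]
('58', False) clk 24.19 X -136.2 F -0.3 [-0.1  1.3 -0.7]
('62', False) clk 24.50 X -132.2 F 1.2 [-1.5  0.8 -0.1]
('66', False) clk 24.81 X -128.3 F 0.7 [-0.7  0.   0.4]
('70', False) clk 25.12 X -124.4 F -0.1 [0.1 0.1 0.8]
('74', False) clk 25.43 X -120.4 F 0.9 [-1.   0.4  0.3]
('78', False) clk 25.73 X -116.4 F -0.7 [ 0.8 -0.1 -0.4]
('82', False) clk 26.04 X -112.4 F 0.9 [-0.8 -0.2 -1.2]
('86', False) clk 26.35 X -108.4 F -0.1 [ 0.3 -0.8 -0.3]
('90', False) clk 26.66 X -106.0 F 4.7 [-4.8 -0.2  2.9]
('94', False) clk 26.97 X -103.6 F 7.1 [-7.2 -0.8  6.8]
('96', False) clk 27.22 X -103.6 F 11.4 [-11.6  -0.8   9. ]
('98', False) clk 27.47 X -103.6 F 14.0 [-14.3  -0.5  12. ]
('100', False) clk 27.72 X -103.6 F 17.1 [-17.7  -0.1  15.1]
```

```bash
python3 - <<'E'
from h import *
from rig import ctrl,imaging
c0=CO+cx*-.195+ez*.035
ctrl.move_l(c0+cx*.1025,rate=.025,guard=8);ctrl.hold(.2)
s=ctrl.sense();print("%.2f"%s["clock"],(s["tool_pos"]-CO)@cx*1e3,s["force"].round(1))
ctrl.move_l(c0+cx*.06,rate=.05)
ctrl.move_l(c0+cx*.03,rate=.1)
ctrl.move_l(c0+cx*.03+ez*.17,rate=.15)
q=ctrl.sense()["qpos"].copy();q[0]+=.9
ctrl.move_j(q)
s=ctrl.sense();print("%.2f"%s["clock"],s["tool_pos"],s["force"].round(1))
for n in("side","top"):
    d=imaging.capture(n);np.savez(n+"10.npz",**d)
    b=(330,190,160,120) if n=="side" else (320,160,140,105)
    cv2.imwrite(f"pics/{n}10.png",cv2.resize(d["img"][b[1]:b[1]+b[3],b[0]:b[0]+b[2],::-1],(800,600),interpolation=2))
    cv2.imwrite(f"pics/{n}10f.png",d["img"][:,:,::-1])
    P=cloud(d);ok=d["z_map"]>0;Q=P-CO;C=np.stack([Q@cx,Q@cy,P[...,2]],-1)*1000
    w=ok&(abs(C[...,1])<70)
    def pr(t,m):
        f=C[w&m];print(n,t,len(f),np.percentile(f,[2,50,98],axis=0).round(1).tolist() if len(f) else 0)
    pr("block top",(C[...,2]>33)&(C[...,2]<39)&(abs(C[...,0]-20)<30))
    pr("slider top",(C[...,2]>39)&(C[...,2]<46)&(C[...,0]>-20)&(C[...,0]<3))
    pr("pad",(C[...,2]>48)&(C[...,2]<64)&(C[...,0]>-120)&(C[...,0]<-60))
    pr("bar",(C[...,2]>98)&(C[...,2]<120)&(abs(C[...,0]-20)<30))
E
```

```text
28.17 -103.56637129404929 [-22.3  -1.3  18.8]
32.52 [ 0.10846045 -0.49263612  0.20382141] [-0.2  0.9  0.1]
side block top 424 [[0.3, -57.3, 33.5], [23.6, -21.6, 36.0], [42.1, 18.7, 38.4]]
side slider top 108 [[-14.8, -40.9, 39.2], [-7.6, -22.2, 41.6], [-0.2, -0.0, 43.7]]
side pad 0 0
side bar 285 [[11.7, -55.7, 99.6], [16.3, -27.9, 109.0], [26.4, 13.5, 114.7]]
top block top 278 [[-8.2, -51.8, 33.1], [14.1, 1.9, 36.0], [46.6, 55.3, 38.8]]
top slider top 92 [[-14.0, -37.7, 39.2], [-6.8, 0.8, 41.3], [0.0, 42.7, 45.7]]
top pad 71 [[-89.9, -22.3, 51.7], [-83.7, 0.6, 57.3], [-78.3, 24.5, 63.3]]
top bar 186 [[13.3, -52.5, 101.6], [19.5, 0.2, 111.3], [26.0, 52.9, 116.7]]
```

View pics/side10.png

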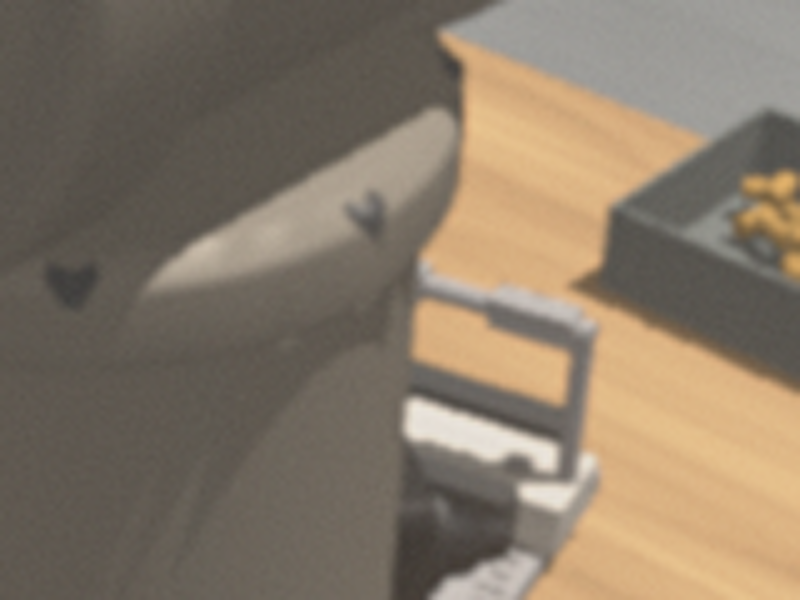

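View pics/top10.png

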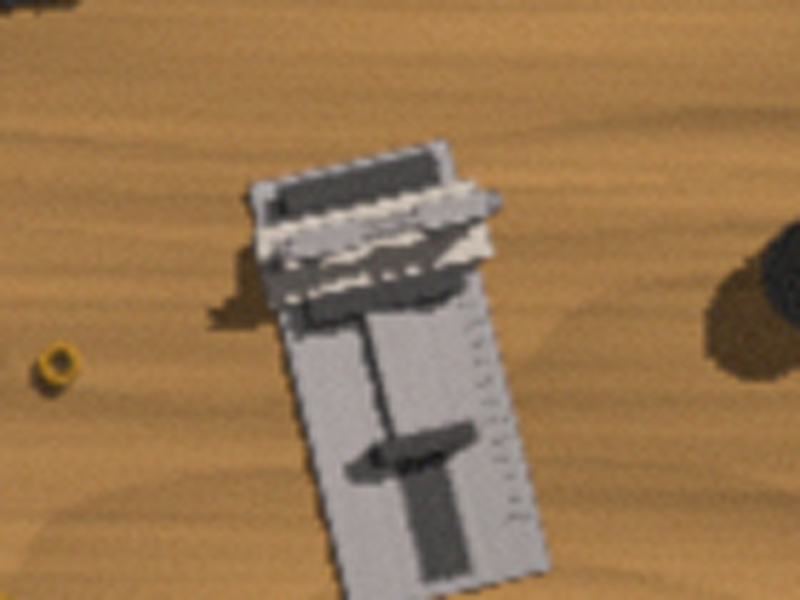

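View pics/side10f.png

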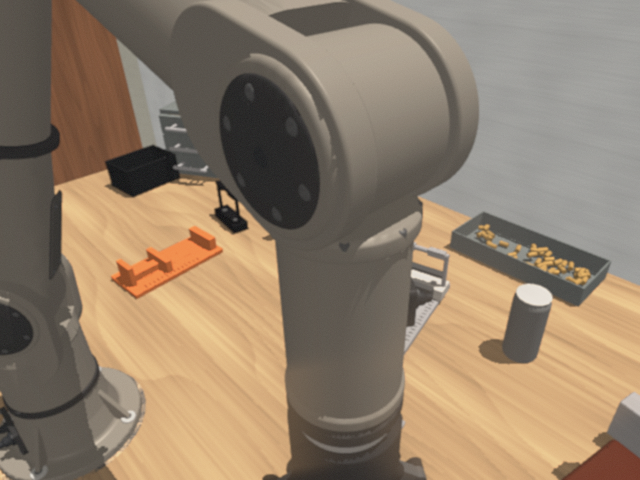

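```bash
python3 -c "
from rig import job,ctrl
s=ctrl.sense();print(s['clock'],s['force'].round(1));print(job.close_job())"
```

```text
32.6167 [-0.   0.  -0.6]
the job is handed in; nothing more can be done
None
```

The blank is off the hook and nipped upright between the caliper's jaws, and I handed the job in at about 32.6 s of robot time with nothing touching the robot.

- **Unhooking:** I gripped the sleeve at y -31 and slid the bar back. The keeper's resistance began at about 4–5 mm of travel. It came up rigid at about 19.5 mm with 17.5 N, so h is roughly 3 mm. I lifted the bar 31 mm there and carried it about 132 mm forward, off the tip, with no contact felt.
- **Placing:** The blank touched the bed at the expected height, with up to about 5 N of downward press on contact. I then released it.
- **Closing the jaw:** I pushed the tail plate until the jaw stopped moving. I held it at about 22 N, then withdrew.
- **Last checks (top view):**
  - The sliding jaw's face is at about x 0, so the jaw is at about 0.060 m.
  - The crossbar is at x 19.5, y 0.2 mm, which puts the blank against the fixed jaw, centred and upright.
  - The bystanders I could see stood where they were.

**Disagreements:**
- The force just before the keeper's stop read only 7–8 N, less than the 10–15 N stated. The rigid rise at 14–15 mm after first contact agreed with the description.
- Side and top views differed by 1–2 mm across the jaws' width.
- In the final side picture the arm hid the stand and part of the caliper, so I did not check the keeper's return to shut.

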